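# Roll the big sample tube out of its spring clips

### The job

Free the big sample tube from its two spring clips by rolling it out sideways through their open mouths - do not pull it straight up or draw it out lengthwise, that spoils the clips - and lay it in the V-shaped tube rest, lying along the two V blocks and about midway. Leave the slim tube in its own clips.

Things in the scene. Friction and masses are not known exactly. Their poses are not given: they have to be found in the camera images.
- big_tube_center (a point): Centre of the big tube: white, 117 mm long, 29 mm thick, 65 g, blue cap (34 mm thick, last 12.5 mm at its +y end), tapered other end. y axis along the tube. Starts level in the clips of clip_block, axis 60 mm above the bench. Grip across its middle from above, between the clips.
- clip_block: Fixed grey block, x 85, y 125, z 20 mm, origin under its centre; tube axis along y at z = 60. Two steel C clips, 10 mm wide, at y = -36 and +36, mouths facing -x; nothing between them above z = 20; tops at z = 82. Fixed ledge under and back behind the tube; sprung upper jaw, its lip 5 mm below the tube's top. Moved level to -x the tube opens the jaws (5 to 10 N), free after 35 mm.
- rest_center (a point): Tube rest: fixed grey foot (x 85, y 100, z 12 mm) with two V blocks open upwards, 10 mm wide, at y = -30 and +30 mm (50 mm free between), tops 56 mm above the bench. The point is where the big tube's centre lies when in the Vs: 55 mm above the bench, midway. The tube lies along its y axis, cap at either end.
- slim_tube_center (a point): Centre of the slim tube, a bystander: white with blue cap too, but 100 mm long and 18 mm thick, in smaller clips on a block of its own, 60 mm above the bench; y axis along the tube. Leave it there.

How it is judged:
On the way:
1. the big tube comes out through the open mouths of its clips, on the -x side of the block (x of big_tube_center in the frame of clip_block between -0.065 and -0.022 m and y of big_tube_center in the frame of clip_block between -0.03 and 0.03 m and z of big_tube_center in the frame of clip_block below 0.085 m), for 0.02 s.
At the end, for the whole second after the job is handed in: The big tube lies in both V blocks of the tube rest, its centre within 15 mm of the rest's centre and its axis within 10 degrees of the rest's; the slim tube is still in its clips (moved less than 15 mm) (distance between big_tube_center and rest_center below 0.015 m and angle between the y axis of big_tube_center and the y axis of rest_center, either way round below 0.175 rad and distance of slim_tube_center from where it was at the start of the episode below 0.015 m); the robot touches nothing.
It fails at once if the big tube is pulled up against the sprung jaws (raised more than 11 mm while still between them) (x of big_tube_center in the frame of clip_block between -0.015 and 0.03 m and y of big_tube_center in the frame of clip_block between -0.04 and 0.04 m and z of big_tube_center in the frame of clip_block between 0.071 and 0.09 m).
It fails at once if the big tube is drawn out lengthwise (shifted over 30 mm along its axis while still in line with the jaws) (x of big_tube_center in the frame of clip_block between -0.012 and 0.012 m and z of big_tube_center in the frame of clip_block between 0.048 and 0.072 m and (y of big_tube_center in the frame of clip_block between 0.03 and 0.06 m or y of big_tube_center in the frame of clip_block between -0.06 and -0.03 m)).
It fails at once if the slim tube is pulled out of its clips (moved 30 mm or more) (distance of slim_tube_center from where it was at the start of the episode above 0.03 m).
It also fails if it takes over 40 s, if anything falls off the work surface, if the arm or the gripper's body presses on something with over 40 N, if the wrist force passes 120 N, or if a joint passes its speed limit or range.

### The arm

A 6-joint arm with a two-finger parallel gripper is mounted at the origin on the work surface. World frame = base frame: x ahead of the robot, y to its left, z up, the work surface at z = 0. Lengths are in m, angles in rad, forces in N, time in s.
With the tool pointing down it reaches from about 0.275 to 0.875 m from the base axis. Payload 12.5 kg.
Tool frame: the origin (TCP) lies at the very end of the fingers, on their centre line; the grasp point (between the pads) lies ctrl.hold_point_z behind it (ctrl.hold_point_z is the distance from the TCP to the grasp point, in m); z points along the fingers, y is the direction in which the jaws open and shut (so a half turn about z gives the same grasp; the last joint's range is limited). The gripper opens to 85 mm and grips with 20 to 120 N. Pads are 22 mm wide; open, the fingers measure 114 mm over their backs; the gripper's body (76 mm by 85 mm) begins 54 mm behind the grasp point. The pads swing forward as they close: fully open they stand 13 mm farther back than shut.
Start: joints at [1.018, 0.351, 1.652, -0, 1.139, -0.085], TCP at [0.248, 0.491, 0.2] pointing down, gripper open.
Joint ranges: [-2.75, 2.75], [-0.79, 2.1], [0.01, 2.65], [-1.57, 4.71], [0.07, 3.14], [-2.87, 2.87]. Speed limits (rad/s): [2.22, 2.22, 2.79, 3.14, 3.14, 3.14].

### API

Orientations are given as a rotation vector (axis times angle).
In Python, from rig import ctrl, vision gives the robot as it stands.
- The arm moves only by the tool carry_out, never from a script. Its argument "series" is a list of rows, each a list of 7 numbers: the closure in counts, from 0 (fully open) to 255 (shut), then the shift along the tool's x, y, z in cm, then the turn, a rotation vector about the tool's x, y, z in degrees. In form: [[fingers, dx, dy, dz, ax, ay, az], ...]. A call has 1 to 12 rows; each row shifts and turns the commanded pose from where the row before left it, along the tool's axes as they then stand; what a row does not reach is not made up. A row lasts 1/12 s, in which the tool goes at most 41.7 mm and 7.16 degrees, less where a joint would pass 70% of its speed; a pose out of reach is approached as far as the arm can. A call is refused whole if a number of a shift passes 4.17 or a number of a turn 7.16, either way. A call with a gripper value outside its range is refused whole. The fingers move at their own pace and stop on an object; "force" is the grip in N (left out, the last holds). Time passes only in rows, so rows that do not move let the fingers close. It gives the time, the measured TCP pose, the force and the opening at its end, in the units of the state.
- ctrl.read_state(): the state, without advancing time (a new reading comes with each control period).
- vision.grab_frame(name): name is "scene" or "top" or "wrist"; returns a dict with "img" (400x640x3 uint8, red, green, blue), "K" (3x3 intrinsics, pixels), "view" (4x4, takes a point from world to camera coordinates). Camera axes: x right, y up, looking along -z (the intrinsics and any distortion apply to the point x, -y, -z); pixel columns grow to the right and rows downward; lengths in m; the calibration is good to about 2 mm. A picture is of the moment at which its call begins. There is no depth.
- ctrl.hand_in(): hands the job in, once; it reports no verdict.
The state is a dict: "t": time; "qpos": joint angles; "dq": joint speeds; "joint_torque": joint torques, N m; "position": TCP position; "ee_rot": TCP orientation; "ft_force": force on the tool from outside, world axes, zero at the start; "torque": the same for the moment, N m; "opening": finger opening in m.
Only numpy, scipy, OpenCV 4.12 (cv2) and the standard library are available. Lean on these libraries where they do the work, as an engineer would, in place of code of your own. Each camera call takes 0.05 s, during which the arm holds its last target. There are 200 camera calls.

## Working session

There is one attempt and no reset: what is moved stays moved. The work goes in short steps, Python scripts to look and compute and a tool call to move; the robot and the scene stay as the last step left them, time stands still between calls to the robot, and variables do not carry over. Pictures are saved under pics/ and viewed, about 8 in all and at most 12, crops included, and the job is handed in when it is done.

Besides the shell and the picture viewer there is one more tool, called by a JSON object that holds its "op" and its "data", one argument or row to a line. carry_out: Moves the arm, as the interface text tells. Its arguments: {"type":"object","properties":{"series":{"type":"array","items":{"type":"array","items":{"type":"number"}}},"force":{"type":"number"}},"required":["series"]}

```bash
ls; mkdir -p pics
cat > h.py <<'E'
import numpy as np, cv2
from rig import ctrl, vision
def grab(n):
    f=vision.grab_frame(n); return f
def save(f,p): cv2.imwrite(p,cv2.cvtColor(f['img'],cv2.COLOR_RGB2BGR))
def ray(f,u,v):
    K,V=f['K'],f['view']; d=np.linalg.solve(K,[u,v,1.]); d=np.array([d[0],-d[1],-d[2]])
    R=V[:3,:3]; return -R.T@V[:3,3], R.T@d
def onplane(f,u,v,z):
    o,d=ray(f,u,v); return o+d*(z-o[2])/d[2]
def proj(f,p):
    c=f['view'][:3,:3]@p+f['view'][:3,3]; q=f['K']@[c[0],-c[1],-c[2]]; return q[:2]/q[2]
E
python3 - <<'E'
from h import *
print(ctrl.hold_point_z, ctrl.read_state())
for n in ('top','scene'):
    f=grab(n); save(f,f'pics/{n}0.png'); print(n,{k:v for k,v in f.items() if k!='img'})
E
```

```text
pics
0.0187 {'t': 0.0, 'qpos': array([ 1.01841223e+00,  3.51220236e-01,  1.65245649e+00, -1.78859389e-05,
        1.13907097e+00, -8.45463400e-02]), 'dq': array([ 0.00016505,  0.00029678, -0.00056935, -0.00027267, -0.00057584,
        0.00093583]), 'joint_torque': array([ 2.41903554e-04, -5.06120968e+01, -2.91396815e+01, -6.19183425e-05,
        4.72348969e-03, -2.07097537e-05]), 'position': array([0.24778442, 0.49060255, 0.19945489]), 'ee_rot': array([-7.28102486e-01, -3.05569843e+00,  1.73090126e-03]), 'ft_force': array([-0.04538264,  0.1524377 , -0.16744784]), 'torque': array([ 0.00424449, -0.00520575,  0.0062133 ]), 'opening': 0.08535033834452914}
top {'K': array([[388.38635372,   0.        , 321.56869767],
       [  0.        , 388.38635372, 205.02261737],
       [  0.        ,   0.        ,   1.        ]]), 'view': array([[-0.00940485, -0.99982859,  0.0159483 ,  0.00320679],
       [ 0.98997703, -0.00706226,  0.14105178, -0.56873692],
       [-0.14091497,  0.01711502,  0.98987375, -0.71229681],
       [ 0.        ,  0.        ,  0.        ,  1.        ]])}
scene {'K': array([[418.14060219,   0.        , 315.04969647],
       [  0.        , 418.14060219, 202.37581614],
       [  0.        ,   0.        ,   1.        ]]), 'view': array([[ 0.87285465,  0.48797735, -0.00169122, -0.49951913],
       [-0.28861806,  0.51904515,  0.80454443,  0.08883438],
       [ 0.39347728, -0.70176224,  0.59389006, -1.20107244],
       [ 0.        ,  0.        ,  0.        ,  1.        ]])}
```

View pics/top0.png

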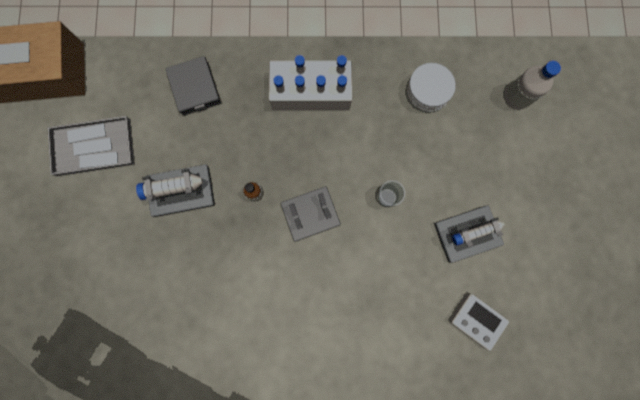

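View pics/scene0.png

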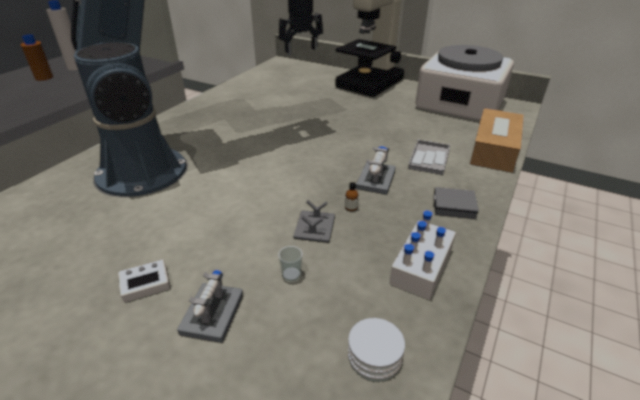

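Run:
```python
from h import *
f=grab('top'); im=cv2.cvtColor(f['img'],cv2.COLOR_RGB2BGR)
a=cv2.resize(im[150:230,120:230],None,fx=7,fy=7,interpolation=cv2.INTER_CUBIC)[:, :770]
a=cv2.resize(im[155:225,125:225],(400,280),interpolation=cv2.INTER_CUBIC)
b=cv2.resize(im[180:250,262:362],(400,280),interpolation=cv2.INTER_CUBIC)
g=grab('scene'); i2=cv2.cvtColor(g['img'],cv2.COLOR_RGB2BGR)
c=cv2.resize(i2[135:205,335:435],(400,280),interpolation=cv2.INTER_CUBIC)
d=cv2.resize(i2[185:255,270:370],(400,280),interpolation=cv2.INTER_CUBIC)
cv2.imwrite('pics/crop1.png',np.vstack([np.hstack([a,b]),np.hstack([c,d])]))
def blobs(fr,box,name):
    u0,v0,u1,v1=box; s=fr['img'][v0:v1,u0:u1].astype(int)
    R,G,B=s[...,0],s[...,1],s[...,2]
    for nm,m in(('blue',(B>R+50)&(B>80)),('white',(s.min(-1)>150))):
        vv,uu=np.nonzero(m); 
        if len(uu)==0: print(name,nm,'none');continue
        pts=np.c_[uu+u0,vv+v0].astype(np.float32); r=cv2.minAreaRect(pts)
        print(name,nm,len(uu),pts.mean(0),r, onplane(fr,*pts.mean(0),.06))
blobs(f,(125,155,225,225),'big top'); blobs(f,(430,200,520,265),'slim top'); blobs(g,(335,135,435,205),'big scene')
# block tops by hue-free threshold
for nm,box,z in(('clipblock',(125,155,225,225),.02),('rest',(262,180,362,250),.012)):
    u0,v0,u1,v1=box; s=f['img'][v0:v1,u0:u1].astype(int)
    print(nm, s[5,5], s[-20,50], s[30,40])
print(onplane(f,172,187,.06))
```

```text
big top blue 96 [139.92708 190.69792] ((139.68206787109375, 190.9335174560547), (15.28174877166748, 6.994630813598633), 81.25383758544922) [0.59560972 0.34049986 0.06      ]
big top white 217 [169.87097 184.60829] ((171.76368713378906, 184.25930786132812), (8.747490882873535, 55.478736877441406), 79.2156982421875) [0.60692675 0.28501834 0.06      ]
slim top blue 69 [458.21738 238.65218] ((458.439697265625, 238.52586364746094), (10.241904258728027, 6.95924186706543), 66.80140686035156) [ 0.50045695 -0.25666067  0.06      ]
slim top white 96 [481.10416 231.39583] ((485.4499816894531, 229.8500213623047), (5.059643745422363, 35.10127639770508), 71.56505584716797) [ 0.51369837 -0.30075805  0.06      ]
big scene blue 7 [382.42856 147.28572] ((382.0, 147.5), (1.0, 4.0), 90.0) [0.58808391 0.36495343 0.06      ]
big scene white 378 [410.98148 157.45238] ((402.3482360839844, 157.76425170898438), (17.621997833251953, 64.48049926757812), 82.99872589111328) [0.67771297 0.34949599 0.06      ]
clipblock [103 102  97] [118 119 118] [158 159 163]
rest [111 108  97] [119 118 116] [113 111 109]
[0.60230664 0.28081692 0.06      ]
```

View pics/crop1.png

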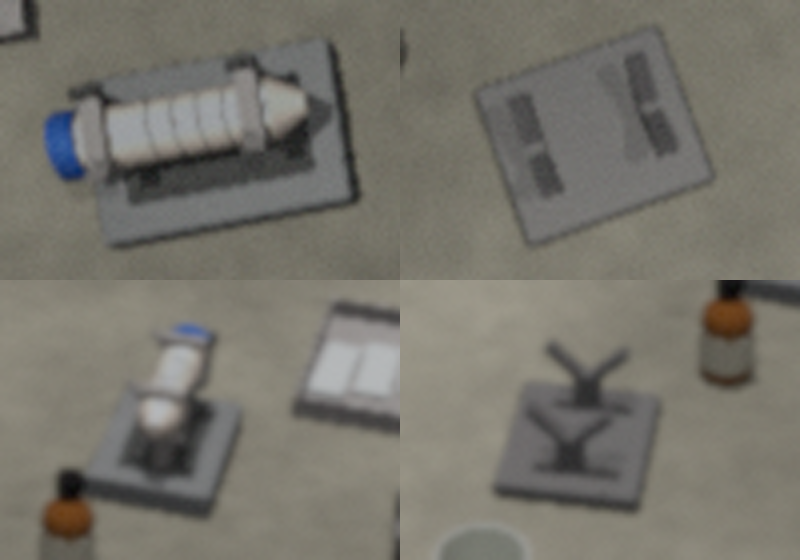

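Run:
```python
from h import *
f=grab('top'); g=grab('scene')
def P(x,y,o,z): return onplane(f,x/4+o[0],y/4+o[1],z)
o=(125,155)
c=P(49,147,o,.06); t=P(308,104,o,.06); print('tube',c,t,(c+t)/2,np.linalg.norm(c-t),np.degrees(np.arctan2(*(c-t)[:2])))
q=[P(*p,o,.02) for p in((72,82),(330,40),(352,198),(110,244))]
q=np.array(q);print('block',q[:,:2],(q[0]+q[2])/2,(q[1]+q[3])/2,[np.linalg.norm(q[i]-q[i-1]) for i in range(4)])
for e in (q[0]-q[1],q[3]-q[2]): print(np.degrees(np.arctan2(e[0],e[1])))
o=(262,180)
q=np.array([P(*p,o,.012) for p in((76,93),(258,27),(313,178),(131,243))])
print('rest',q.mean(0),[np.linalg.norm(q[i]-q[i-1]) for i in range(4)])
for e in (q[0]-q[1],q[3]-q[2]): print(np.degrees(np.arctan2(e[0],e[1])))
# scene checks: rest centre at z=.055, tube tip / cap
print('scene rest foot corners', [onplane(g,x/4+270,y/4+185,.012)[:2] for x,y in((128,102),(260,118),(240,220),(95,208))])
print('scene tube', proj(g,(c+t)/2), proj(g,t), proj(g,c))
```

```text
tube [0.59363184 0.34538604 0.06      ] [0.6135039  0.22486586 0.06      ] [0.60356787 0.28512595 0.06      ] 0.12214750930340249 -9.363011368544786
block [[0.63373651 0.35428825]
 [0.65454344 0.22674468]
 [0.57421367 0.21333993]
 [0.55217783 0.33124536]] [0.60397509 0.28381409 0.02      ] [0.60336064 0.27899502 0.02      ] [np.float64(0.08475135720301091), np.float64(0.12922960764892108), np.float64(0.08144052328038265), np.float64(0.11994693953207489)]
-9.265377192154467
-10.586119856747892
rest [0.55545068 0.02002091 0.012     ] [np.float64(0.08026632721484372), np.float64(0.09762015334785511), np.float64(0.08137404345133607), np.float64(0.09617261519789676)]
-19.83857175507317
-19.18201031880817
scene rest foot corners [array([0.505836  , 0.05289117]), array([0.58427413, 0.07821782]), array([ 0.61679474, -0.01041609]), array([ 0.53990867, -0.04147081])]
scene tube [376.70898057 161.26761863] [371.32859956 172.70966256] [381.66600236 150.72590028]
```

{"op": "carry_out", "data": {
  "series": [
    [0, -3.28, 1.41, 0.25, 0, 0, 4.5],
    [0, -3.28, 1.41, 0.25, 0, 0, 4.5],
    [0, -3.28, 1.41, 0.25, 0, 0, 4.5],
    [0, -3.28, 1.41, 0.25, 0, 0, 4.5],
    [0, -3.28, 1.41, 0.25, 0, 0, 4.5],
    [0, -3.28, 1.41, 0.25, 0, 0, 4.5],
    [0, -3.28, 1.41, 0.25, 0, 0, 4.5],
    [0, -3.28, 1.41, 0.25, 0, 0, 4.5],
    [0, -3.28, 1.41, 0.25, 0, 0, 4.5],
    [0, -3.28, 1.41, 0.25, 0, 0, 4.5],
    [0, -3.28, 1.41, 0.25, 0, 0, 4.5],
    [0, -3.28, 1.41, 0.25, 0, 0, 4.5]
  ]
}}

```text
t: 1.3
position: [0.6127, 0.2939, 0.1696]
ee_rot: [-2.041, -2.388, 0.0]
ft_force: [0.7, 0.0, -0.2]
opening: 0.0854
```

{"op": "carry_out", "data": {
  "series": [
    [0, 0, 0, 0, 0, 0, 0],
    [0, 0, 0, 0, 0, 0, 0]
  ]
}}

```text
t: 1.47
position: [0.6123, 0.2937, 0.1694]
ee_rot: [-2.039, -2.39, 0.001]
ft_force: [-0.6, 1.8, 0.7]
opening: 0.0853
```

```bash
cat >> h.py <<'E'
from scipy.spatial.transform import Rotation as Ro
def togo(p,yaw):
    s=ctrl.read_state(); R=Ro.from_rotvec(s['ee_rot']).as_matrix()
    y=np.degrees(np.arctan2(R[1,1],R[0,1])); d=(yaw-y+90)%180-90
    print('t',s['t'],'pos',s['position'],'yaw_y',y,'tilt',R[:,2],'F',s['ft_force'],'open',s['opening'])
    print('shift cm',100*R.T@(np.array(p)-s['position']),'tool turn',-d,'world d',np.array(p)-s['position'])
E
python3 - <<'E'
from h import *
togo([.604,.282,.15],9.6)
f=grab('wrist'); save(f,'pics/w1.png'); print(f['K'],f['view'])
print(proj(f,np.array([.604,.282,.06])))
E
```

```text
t 1.4667 pos [0.61226825 0.29366251 0.16943526] yaw_y 9.052691917284903 tilt [-7.12932100e-04 -2.79867143e-04 -9.99999707e-01] F [-0.59440135  1.77240617  0.74338302] open 0.08530550950889108
shift cm [-1.02131019 -0.99857267  1.94444087] tool turn -0.5473080827150909 world d [-0.00826825 -0.01166251 -0.01943526]
[[289.19838581   0.         319.61506122]
 [  0.         289.19838581 199.05207986]
 [  0.           0.           1.        ]] [[ 9.87492526e-01  1.57665384e-01 -3.70301100e-04 -6.49365756e-01]
 [-1.51708765e-01  9.49540191e-01 -2.74513890e-01 -1.57722371e-01]
 [-4.29297219e-02  2.71136592e-01  9.61583063e-01 -4.02419286e-01]
 [ 0.00000000e+00  0.00000000e+00  0.00000000e+00  1.00000000e+00]]
[311.27820267 197.14006757]
```

View pics/w1.png

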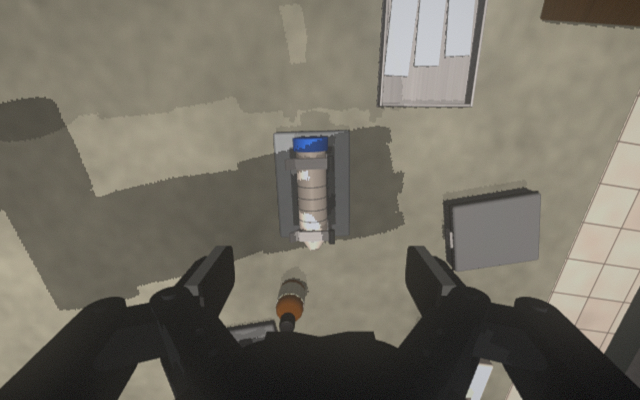

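Run:
```python
from h import *
f=grab('wrist')
h=cv2.cvtColor(f['img'],cv2.COLOR_RGB2HSV)[120:260,270:350]
m=(h[...,0]>100)&(h[...,0]<130)&(h[...,1]>120)&(h[...,2]>60); v,u=np.nonzero(m); print('cap',u.min()+270,u.max()+270,v.min()+120,v.max()+120,u.mean()+270)
cap=onplane(f,u.mean()+270,v.min()+120,.077); capb=onplane(f,u.mean()+270,v.max()+120,.077)
tip=onplane(f,313,249,.06)
print(cap,capb,tip,np.linalg.norm((cap-tip)[:2]),(cap+tip)/2,np.degrees(np.arctan2(*(tip-cap)[:2])))
a,b=onplane(f,311,162,.08),onplane(f,312,237,.08);print('clips',a,b,(a+b)/2,np.linalg.norm(a-b))
```

```text
cap 294 326 139 152 309.99514563106794
[0.59358939 0.34178633 0.077     ] [0.59535343 0.33022322 0.077     ] [0.61389502 0.22643354 0.06      ] 0.1171263697125498 [0.60374221 0.28410994 0.0685    ] 170.01646607495425
clips [0.59767425 0.32174573 0.08      ] [0.60989474 0.24864147 0.08      ] [0.60378449 0.2851936  0.08      ] 0.07411863805774256
```

{"op": "carry_out", "data": {
  "series": [
    [0, -0.82, -0.97, 0, 0, 0, -1],
    [0, 0, 0, 2, 0, 0, 0],
    [0, 0, 0, 2, 0, 0, 0],
    [0, 0, 0, 2, 0, 0, 0],
    [0, 0, 0, 2, 0, 0, 0],
    [0, 0, 0, 2, 0, 0, 0],
    [0, 0, 0, 1.5, 0, 0, 0],
    [0, 0, 0, 1.1, 0, 0, 0],
    [0, 0, 0, 0, 0, 0, 0],
    [0, 0, 0, 0, 0, 0, 0]
  ]
}}

```text
t: 2.4
position: [0.6029, 0.2863, 0.0442]
ee_rot: [-2.014, -2.411, 0.0]
ft_force: [-0.5, 0.3, 0.4]
opening: 0.0853
```

Run:
```python
from h import *
togo([.604,.284,.043],10)
f=grab('wrist'); save(f,'pics/w2.png')
```

```text
t 2.4 pos [0.60291492 0.28631695 0.04422021] yaw_y 10.269088710084029 tilt [-1.64356678e-04 -2.10544516e-05 -9.99999986e-01] F [-0.47375206  0.33851132  0.42782315] open 0.08527172281941921
shift cm [-0.24732833  0.06548522  0.12200801] tool turn 0.26908871008403423 world d [ 0.00108508 -0.00231695 -0.00122021]
```

View pics/w2.png

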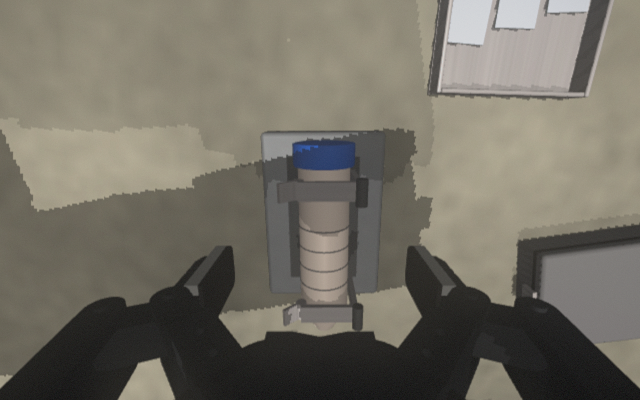

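{"op": "carry_out", "data": {
  "series": [
    [0, -0.25, 0.1, 0.05, 0, 0, 0.3],
    [100, 0, 0, 0, 0, 0, 0],
    [150, 0, 0, 0, 0, 0, 0],
    [255, 0, 0, 0, 0, 0, 0],
    [255, 0, 0, 0, 0, 0, 0],
    [255, 0, 0, 0, 0, 0, 0],
    [255, 0, 0, 0, 0, 0, 0],
    [255, 0, 0, 0, 0, 0, 0],
    [255, 0, 0, 0, 0, 0, 0],
    [255, 0, 0, 0, 0, 0, 0]
  ],
  "force": 40
}}

```text
t: 3.28
position: [0.6047, 0.2833, 0.0435]
ee_rot: [2.022, 2.405, -0.0]
ft_force: [0.2, -0.4, -0.1]
opening: -0.0001
```

Run:
```python
from h import *
togo([.604,.284,.043],10)
```

```text
t 3.2833 pos [0.60467802 0.28330598 0.04347163] yaw_y 9.897283087835447 tilt [-1.32019103e-05 -1.98337306e-05 -1.00000000e+00] F [ 0.20644236 -0.3955571  -0.11979553] open -8.213375965633857e-05
shift cm [ 0.08002428 -0.05486304  0.0471622 ] tool turn -0.10271691216455281 world d [-0.00067802  0.00069402 -0.00047163]
```

Run:
```python
from h import *
f=grab('wrist'); g=grab('scene'); t=grab('top')
B=lambda x:cv2.cvtColor(x['img'],cv2.COLOR_RGB2BGR)
a=cv2.resize(B(f),(400,250)); b=cv2.resize(B(g)[100:200,320:480],(400,250),interpolation=2); c=cv2.resize(B(t)[130:230,100:260],(400,250),interpolation=2)
cv2.imwrite('pics/m1.png',np.vstack([np.hstack([a,b]),np.hstack([c,c*0])]))
```

```text
(no output)
```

View pics/m1.png

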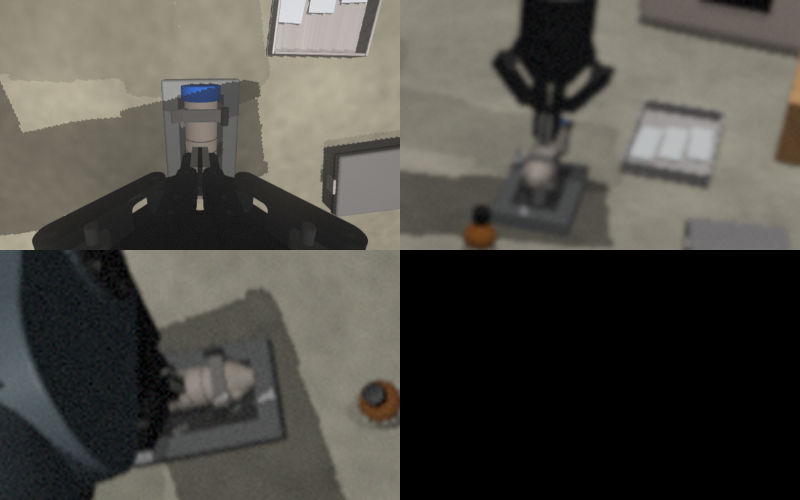

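Run:
```python
from h import *
s=ctrl.read_state();p=s['position'];g=grab('scene');w=grab('wrist');t=grab('top')
for dz in(0,.0187,.03,.05):
    q=p+[0,0,dz]; print(dz,'scene',proj(g,q),'wrist',proj(w,q),'top',proj(t,q))
print('tube c scene',proj(g,np.array([.604,.284,.06])))
B=lambda x:cv2.cvtColor(x['img'],cv2.COLOR_RGB2BGR)
cv2.imwrite('pics/m2.png',np.vstack([cv2.resize(B(g)[120:190,340:420],(640,560),interpolation=2)]))
V=w['view'];R=Ro.from_rotvec(s['ee_rot']).as_matrix();print('cam in tool',R.T@(-V[:3,:3].T@V[:3,3]-p))
```

```text
0 scene [376.29915091 166.91901044] wrist [321.89715522 227.46552512] top [173.88051202 187.41924891]
0.0187 scene [376.89200325 160.97739965] wrist [322.1536208 239.3255781] top [170.29974531 185.57238036]
0.03 scene [377.25595824 157.32981538] wrist [322.33701268 247.80639443] top [168.04671398 184.410324  ]
0.05 scene [377.91094836 150.76545501] wrist [322.73233988 266.08799585] top [163.88258254 182.26257074]
tube c scene [376.69760593 161.49568467]
cam in tool [ 0.06867513 -0.00157116 -0.17402185]
```

View pics/m2.png

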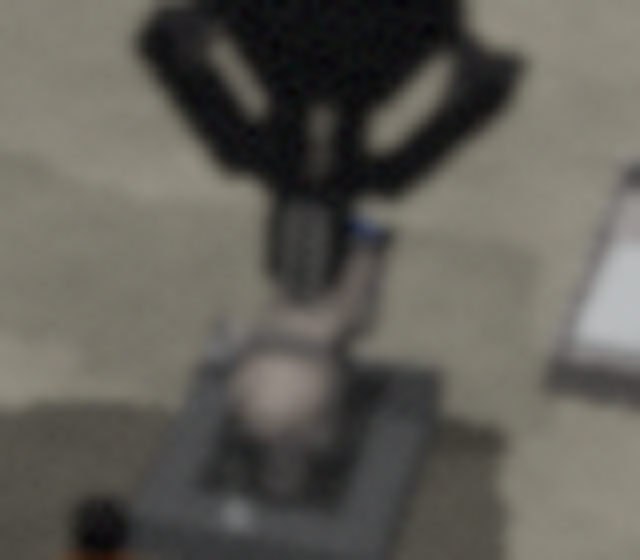

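{"op": "carry_out", "data": {
  "series": [
    [0, 0, 0, 0, 0, 0, 0],
    [0, 0, 0, 0, 0, 0, 0],
    [0, 0, 0, 0, 0, 0, 0],
    [0, 0, 0, 0, 0, 0, 0],
    [0, 0, 0, 0, 0, 0, 0],
    [0, 0, 0, 0, 0, 0, 0],
    [0, 0, 0, 0, 0, 0, 0],
    [0, 0, 0, 0, 0, 0, 0],
    [0, 0, 0, 0, 0, 0, 0]
  ]
}}

```text
t: 4.33
position: [0.6047, 0.2833, 0.0435]
ee_rot: [2.021, 2.405, 0.0]
ft_force: [-0.2, 0.5, 1.0]
opening: 0.0853
```

{"op": "carry_out", "data": {
  "series": [
    [0, 0, 0, 0.5, 0, 0, 0],
    [0, 0, 0, 0.5, 0, 0, 0],
    [0, 0, 0, 0.5, 0, 0, 0],
    [0, 0, 0, 0.4, 0, 0, 0],
    [0, 0, 0, 0.3, 0, 0, 0],
    [0, 0, 0, 0, 0, 0, 0],
    [0, 0, 0, 0, 0, 0, 0]
  ]
}}

```text
t: 4.92
position: [0.6046, 0.2833, 0.0213]
ee_rot: [-2.021, -2.405, 0.0]
ft_force: [-0.1, 0.6, 0.7]
opening: 0.0853
```

Run:
```python
from h import *
togo([.604,.284,.016],10)
s=ctrl.read_state();p=s['position'];g=grab('scene');w=grab('wrist')
B=lambda x:cv2.cvtColor(x['img'],cv2.COLOR_RGB2BGR)
cv2.imwrite('pics/m3.png',np.hstack([cv2.resize(B(g)[110:190,335:425],(450,400),interpolation=2),cv2.resize(B(w)[100:400,200:460],(347,400))]))
for dz in(0,.03,.06):print(proj(g,p+[0,0,dz]))
```

```text
t 4.9167 pos [0.60460954 0.28328134 0.02126449] yaw_y 9.896889692023334 tilt [-3.27899716e-04 -1.29584098e-04 -9.99999938e-01] F [-0.14966263  0.61089317  0.70494095] open 0.0852981214981304
shift cm [ 0.08131031 -0.04751301  0.52645919] tool turn -0.10311030797666376 world d [-0.00060954  0.00071866 -0.00526449]
[375.59341603 173.82508001]
[376.52797447 164.45623758]
[377.49243442 154.78763592]
```

View pics/m3.png

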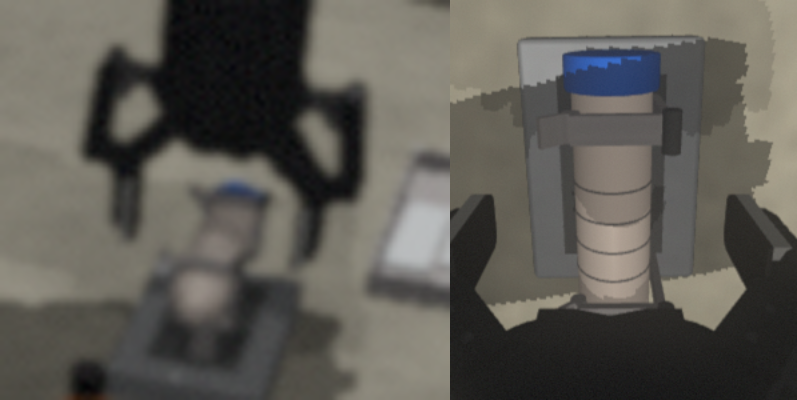

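{"op": "carry_out", "data": {
  "series": [
    [0, 0, 0, 0.4, 0, 0, 0],
    [0, 0, 0, 0.4, 0, 0, 0],
    [0, 0, 0, 0.4, 0, 0, 0],
    [0, 0, 0, 0, 0, 0, 0],
    [255, 0, 0, 0, 0, 0, 0],
    [255, 0, 0, 0, 0, 0, 0],
    [255, 0, 0, 0, 0, 0, 0],
    [255, 0, 0, 0, 0, 0, 0],
    [255, 0, 0, 0, 0, 0, 0],
    [255, 0, 0, 0, 0, 0, 0],
    [255, 0, 0, 0, 0, 0, 0],
    [255, 0, 0, 0, 0, 0, 0]
  ],
  "force": 40
}}

```text
t: 6.02
position: [0.6048, 0.2833, 0.0098]
ee_rot: [2.021, 2.405, 0.0]
ft_force: [-0.9, 0.2, 3.9]
opening: 0.0275
```

Run:
```python
from h import *
togo([.604,.284,.01],10)
```

```text
t 6.0167 pos [0.60478733 0.28332585 0.00977419] yaw_y 9.898049442328416 tilt [ 3.02440727e-04  8.72695207e-05 -9.99999950e-01] F [-0.87404432  0.21124773  3.85866936] open 0.027465536244620156
shift cm [ 0.07994598 -0.06596521 -0.02259847] tool turn -0.10195055767158578 world d [-0.00078733  0.00067415  0.00022581]
```

{"op": "carry_out", "data": {
  "series": [
    [255, 0, -0.3, 0, 0, 0, 0],
    [255, 0, -0.3, 0, 0, 0, 0],
    [255, 0, -0.4, 0, 0, 0, 0],
    [255, 0, 0, 0, 0, 0, 0]
  ],
  "force": 60
}}

```text
t: 6.35
position: [0.5955, 0.2817, 0.0098]
ee_rot: [2.021, 2.404, 0.004]
ft_force: [3.8, 0.2, -0.6]
opening: 0.0275
```

{"op": "carry_out", "data": {
  "series": [
    [255, 0, -0.4, 0, 0, 0, 0],
    [255, 0, -0.4, 0, 0, 0, 0],
    [255, 0, -0.4, 0, 0, 0, 0],
    [255, 0, -0.3, 0, 0, 0, 0],
    [255, 0, 0, 0, 0, 0, 0]
  ]
}}

```text
t: 6.77
position: [0.5792, 0.2789, 0.0094]
ee_rot: [-2.021, -2.405, 0.001]
ft_force: [0.5, 0.5, -1.2]
opening: 0.0272
```

Run:
```python
from h import *
togo([.604,.284,.01],10)
w=grab('wrist'); save(w,'pics/w4.png')
```

```text
t 6.7667 pos [0.57922328 0.27891018 0.00943889] yaw_y 9.908253696381847 tilt [-8.81632773e-04 -2.99319342e-04 -9.99999567e-01] F [ 0.46847757  0.46003945 -1.23758447] open 0.02721695259114023
shift cm [ 0.07504674  2.52824508 -0.05844796] tool turn -0.09174630361815161 world d [0.02477672 0.00508982 0.00056111]
```

View pics/w4.png

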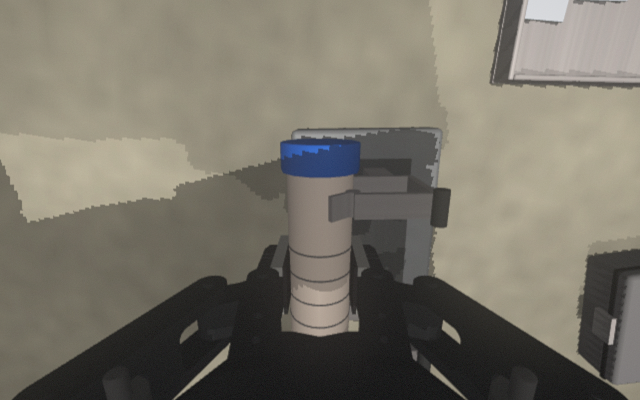

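{"op": "carry_out", "data": {
  "series": [
    [255, 0, -0.7, 0, 0, 0, 0],
    [255, 0, -0.8, 0, 0, 0, 0],
    [255, 0, -0.8, 0, 0, 0, 0],
    [255, 0, -0.7, 0, 0, 0, 0],
    [255, 0, 0, 0, 0, 0, 0],
    [255, 0, 0, -1, 0, 0, 0],
    [255, 0, 0, -2, 0, 0, 0],
    [255, 0, 0, -3, 0, 0, 0],
    [255, 0, 0, -3, 0, 0, 0],
    [255, 0, 0, -2, 0, 0, 0],
    [255, 0, 0, -1, 0, 0, 0],
    [255, 0, 0, 0, 0, 0, 0]
  ]
}}

```text
t: 7.82
position: [0.5518, 0.2743, 0.1323]
ee_rot: [2.02, 2.403, 0.006]
ft_force: [0.0, 0.1, -1.4]
opening: 0.0274
```

Run:
```python
from h import *
togo([.557,.02,.13],19.6)
```

```text
t 7.8167 pos [0.55182399 0.27432619 0.13226797] yaw_y 9.893191886754742 tilt [ 0.0041687   0.00168695 -0.99998989] F [ 0.0062863   0.05465356 -1.41209382] open 0.027385707293788406
shift cm [-25.14354655  -3.86068595   0.18604887] tool turn -9.706808113245259 world d [ 0.00517601 -0.25432619 -0.00226797]
```

Run:
```python
from h import *
g=grab('scene')
q=np.array([onplane(g,(x-400)/4+270,(y-280)/4+185,.056) for x,y in((550,345),(628,352),(530,410),(607,418))])
print(q,q.mean(0)); m=(q[0]+q[1]-q[2]-q[3])/2; print(np.linalg.norm(m),np.degrees(np.arctan2(m[0],m[1])))
```

```text
[[ 0.5288732   0.04125926  0.056     ]
 [ 0.57241908  0.05751777  0.056     ]
 [ 0.54993794 -0.0175965   0.056     ]
 [ 0.59113242 -0.00287977  0.056     ]] [0.56059066 0.01957519 0.056     ]
0.0628562738820552 -18.44661269663884
```

{"op": "carry_out", "data": {
  "series": [
    [255, -1.5, -0.3, 0, 0, 0, -0.8],
    [255, -3, -0.3, 0, 0, 0, -1],
    [255, -3.2, -0.3, 0, 0, 0, -1],
    [255, -3.2, -0.2, 0, 0, 0, -1],
    [255, -3.2, -0.2, 0, 0, 0, -1],
    [255, -3.2, -0.1, 0, 0, 0, -1],
    [255, -3.2, 0, 0, 0, 0, -1],
    [255, -2.5, 0, 0, 0, 0, -1],
    [255, -1.5, 0, 0, 0, 0, -1],
    [255, -0.8, 0, 0, 0, 0, -0.9],
    [255, 0, 0, 0, 0, 0, 0],
    [255, 0, 0, 0, 0, 0, 0]
  ]
}}

```text
t: 8.87
position: [0.5964, 0.0255, 0.128]
ee_rot: [-1.811, -2.564, 0.002]
ft_force: [0.7, 0.6, -0.3]
opening: 0.0272
```

Run:
```python
from h import *
togo([.557,.02,.13],19.6)
```

```text
t 8.8667 pos [0.59641139 0.02548011 0.12799648] yaw_y 19.525913290755472 tilt [-2.36153544e-03  1.91450695e-04 -9.99997193e-01] F [ 0.65560225  0.63088215 -0.31192739] open 0.027153542869055285
shift cm [ 0.80095025 -3.89807278 -0.1911494 ] tool turn -0.07408670924452565 world d [-0.03941139 -0.00548011  0.00200352]
```

{"op": "carry_out", "data": {
  "series": [
    [255, 0.2, -1, 0, 0, 0, 0],
    [255, 0.3, -1.7, 0, 0, 0, 0],
    [255, 0.23, -1, 0, 0, 0, 0],
    [255, 0, 0, 0, 0, 0, 0],
    [255, 0, 0, 1.5, 0, 0, 0],
    [255, 0, 0, 2, 0, 0, 0],
    [255, 0, 0, 2.5, 0, 0, 0],
    [255, 0, 0, 2, 0, 0, 0],
    [255, 0, 0, 1.5, 0, 0, 0],
    [255, 0, 0, 0, 0, 0, 0],
    [255, 0, 0, 0, 0, 0, 0]
  ]
}}

```text
t: 9.78
position: [0.5597, 0.0205, 0.034]
ee_rot: [-1.81, -2.566, 0.001]
ft_force: [-0.5, -0.1, 0.4]
opening: 0.0279
```

Run:
```python
from h import *
togo([.559,.02,.005],19.2)
g=grab('scene');w=grab('wrist')
B=lambda x:cv2.cvtColor(x['img'],cv2.COLOR_RGB2BGR)
cv2.imwrite('pics/m5.png',np.hstack([cv2.resize(B(g)[165:265,260:360],(400,400),interpolation=2),cv2.resize(B(w)[80:400,160:480],(400,400))]))
s=ctrl.read_state();p=s['position'].copy();p[2]=.079
R=Ro.from_rotvec(s['ee_rot']).as_matrix()
for k in(-.0585,0,.0585):
    print(proj(g,p+k*R[:,0]))
```

```text
t 9.7833 pos [0.55971204 0.02054037 0.03400562] yaw_y 19.61446408481564 tilt [-1.43540143e-03  1.19538057e-04 -9.99998963e-01] F [-0.5400761  -0.08693587  0.43127228] open 0.02787785248074715
shift cm [-0.02872281 -0.08140628  2.90065518] tool turn 0.41446408481564845 world d [-0.00071204 -0.00054037 -0.02900562]
[310.32768965 217.72946705]
[314.86130966 201.86920627]
[318.97165458 187.48971652]
```

View pics/m5.png

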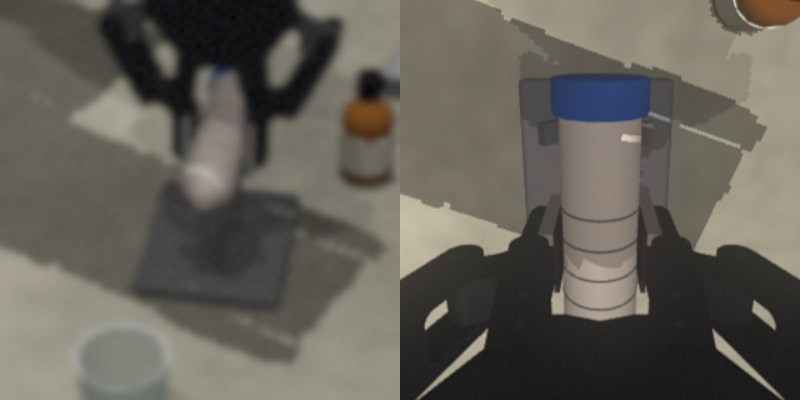

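{"op": "carry_out", "data": {
  "series": [
    [255, 0, 0, 0.7, 0, 0, 0],
    [255, 0, 0, 0.7, 0, 0, 0],
    [255, 0, 0, 0.6, 0, 0, 0],
    [255, 0, 0, 0.4, 0, 0, 0],
    [255, 0, 0, 0, 0, 0, 0]
  ]
}}

```text
t: 10.3
position: [0.5592, 0.02, 0.0094]
ee_rot: [-1.81, -2.566, 0.001]
ft_force: [-0.5, -0.6, -0.5]
opening: 0.0275
```

{"op": "carry_out", "data": {
  "series": [
    [255, 0, 0, 0.2, 0, 0, 0],
    [255, 0, 0, 0.1, 0, 0, 0],
    [255, 0, 0, 0, 0, 0, 0],
    [255, 0, 0, 0, 0, 0, 0]
  ]
}}

```text
t: 10.63
position: [0.5599, 0.02, 0.0076]
ee_rot: [1.811, 2.567, 0.0]
ft_force: [-0.1, 0.7, -0.4]
opening: 0.0272
```

{"op": "carry_out", "data": {
  "series": [
    [255, 0, 0, 0.1, 0, 0, 0],
    [255, 0, 0, 0.1, 0, 0, 0],
    [255, 0, 0, 0, 0, 0, 0],
    [255, 0, 0, 0, 0, 0, 0]
  ]
}}

```text
t: 10.97
position: [0.56, 0.02, 0.0062]
ee_rot: [1.811, 2.567, 0.0]
ft_force: [-2.5, -1.0, 8.8]
opening: 0.0278
```

{"op": "carry_out", "data": {
  "series": [
    [255, 0, 0, 0.1, 0, 0, 0],
    [255, 0, 0, 0.1, 0, 0, 0],
    [255, 0, 0, 0, 0, 0, 0],
    [255, 0, 0, 0, 0, 0, 0]
  ]
}}

```text
t: 11.3
position: [0.5601, 0.02, 0.0059]
ee_rot: [1.81, 2.567, 0.001]
ft_force: [-12.4, -0.6, 31.0]
opening: 0.0274
```

{"op": "carry_out", "data": {
  "series": [
    [255, 0, -0.1, -0.2, 0, 0, 0],
    [255, 0, 0, 0, 0, 0, 0],
    [140, 0, 0, 0, 0, 0, 0],
    [120, 0, 0, 0, 0, 0, 0],
    [80, 0, 0, 0, 0, 0, 0],
    [0, 0, 0, 0, 0, 0, 0],
    [0, 0, 0, 0, 0, 0, 0],
    [0, 0, 0, 0, 0, 0, 0],
    [0, 0, 0, 0, 0, 0, 0],
    [0, 0, 0, 0, 0, 0, 0],
    [0, 0, 0, 0, 0, 0, 0],
    [0, 0, 0, 0, 0, 0, 0]
  ]
}}

```text
t: 12.3
position: [0.5588, 0.0197, 0.0055]
ee_rot: [-1.811, -2.567, 0.0]
ft_force: [0.9, -0.6, -0.3]
opening: 0.0857
```

{"op": "carry_out", "data": {
  "series": [
    [0, 0, 0, -0.5, 0, 0, 0],
    [0, 0, 0, -1, 0, 0, 0],
    [0, 0, 0, -2, 0, 0, 0],
    [0, 0, 0, -3, 0, 0, 0],
    [0, 0, 0, -3, 0, 0, 0],
    [0, 0, 0, -3, 0, 0, 0],
    [0, 0, 0, -3, 0, 0, 0],
    [0, -4, 0, -1, 0, 0, 0],
    [0, -4, 0, 0, 0, 0, 0],
    [0, -2, 0, 0, 0, 0, 0],
    [0, 0, 0, 0, 0, 0, 0]
  ]
}}

```text
t: 13.22
position: [0.5934, -0.0781, 0.1718]
ee_rot: [1.814, 2.562, 0.0]
ft_force: [0.1, 0.0, -0.4]
opening: 0.0856
```

Run:
```python
from h import *
togo([.559,.02,.15],19.2)
g=grab('scene');w=grab('wrist')
B=lambda x:cv2.cvtColor(x['img'],cv2.COLOR_RGB2BGR)
save(w,'pics/w6.png')
cv2.imwrite('pics/m6.png',np.hstack([cv2.resize(B(g)[165:265,260:360],(400,400),interpolation=2),cv2.resize(B(w)[:,120:520],(400,400))]))
```

```text
t 13.2167 pos [ 0.59343803 -0.0781485   0.17178549] yaw_y 19.423868104361738 tilt [ 0.00203633 -0.00112261 -0.9999973 ] F [ 0.07957658  0.03463696 -0.42272023] open 0.08558826145012552
shift cm [10.40524696  0.01280174  2.16051226] tool turn 0.22386810436174187 world d [-0.03443803  0.0981485  -0.02178549]
```

View pics/m6.png

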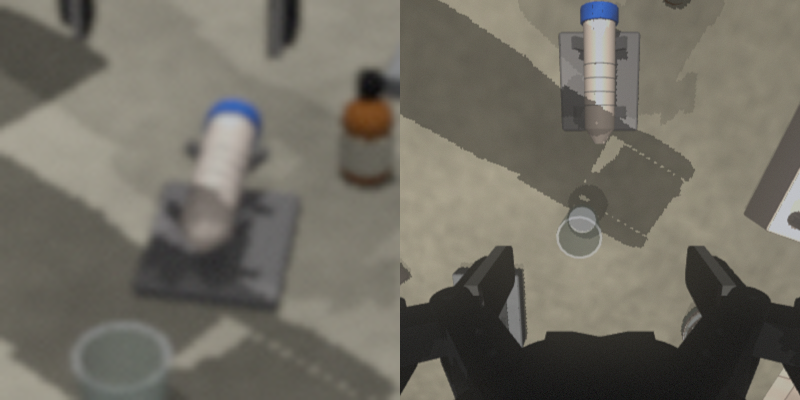

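Run:
```python
from h import *
w=grab('wrist')
h=cv2.cvtColor(w['img'],cv2.COLOR_RGB2HSV)[0:60]
v,u=np.nonzero((h[...,0]>100)&(h[...,0]<130)&(h[...,1]>120)&(h[...,2]>60)); k=(u>260)&(u<380); u,v=u[k],v[k]; print(u.min(),u.max(),v.min(),v.max())
c0=onplane(w,u.mean(),v.max(),.072)  # inner cap rim (top), 46 mm from centre
tip=onplane(w,320,143,.055)
d=(c0-tip)[:2]; print('len rim-tip',np.linalg.norm(d)); d/=np.linalg.norm(d)
print('centre from tip',tip[:2]+.0585*d,'from rim',c0[:2]-.046*d,'yaw',np.degrees(np.arctan2(-d[0],d[1])))
q=np.array([onplane(w,*p,.012) for p in((279,32),(358,32),(358,130),(282,130))]); print('foot',q.mean(0),[np.linalg.norm(q[i]-q[i-1]) for i in range(4)])
t=grab('top'); s=t['img'][200:265,430:520].astype(int); b=(s[...,2]>s[...,0]+50)&(s[...,2]>80); v,u=np.nonzero(b); print('slim cap',u.mean()+430,v.mean()+200)
```

```text
301 337 3 22
len rim-tip 0.10115611925082099
centre from tip [0.55652387 0.02085193] from rim [0.55766915 0.0177103 ] yaw 20.02922246032778
foot [0.55593477 0.02190367 0.012     ] [np.float64(0.09809945528262096), np.float64(0.0812321908049027), np.float64(0.09818171819732921), np.float64(0.08522458324830084)]
slim cap nan nan<stdin>:10: RuntimeWarning: Mean of empty slice.
  ret = ret.dtype.type(ret / rcount)
```

```bash
python3 -c "
from h import *
print(ctrl.hand_in())"
```

```text
the job is handed in; nothing more can be done
None
```

The big tube is out of its clips and lying in both V blocks of the tube rest. The job is handed in at about 13 s of the 40 s allowed. I gripped it across the middle, moved it level about 55 mm through the clip mouths, then lifted it, carried it over and lowered it into the Vs.

**Last checks, from the wrist camera**
- The tube's centre is at (0.557, 0.019) m and the foot's centre at (0.556, 0.022) m, so they are about 3 mm apart.
- The tube's axis is at about 20°, against about 19.5° for the rest.
- The gripper is open and clear of everything, with its TCP at z = 0.17 m and almost no force on the tool.

**What went wrong or disagreed**
- **First grasp:** the fingers closed on nothing, just above the tube, because the real fingertips stand about 30 mm higher than the reported TCP. I saw this in the images, went lower and gripped again.
- **Grip opening:** it read 27.5 mm on the 29 mm tube.
- **Lowering:** the force on the tool briefly reached about 31 N as the tube met the Vs, so I backed off before opening the fingers.
- **Slim tube:** my last check failed because the arm hid it from the top camera. The gripper never went near it.

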